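# Last two biscotti into the leaning jar

### The arm

A 6-joint arm with a two-finger parallel gripper is mounted at the origin on a cart in front of the work surface, level with it; the furniture and walls round the work are solid. World frame = base frame: x ahead of the robot, y to its left, z up, the work surface at z = 0. Lengths are in m, angles in degrees, forces in N, time in s.
With the tool pointing down it reaches from about 0.35 to 0.975 m from the base axis. Payload 17.4 kg.
Tool frame: the origin (TCP) lies midway between the tips of the shut fingers; the grasp point (between the pads) lies 19 mm behind it; z points along the fingers, y is the line along which they close (so a half turn about z gives the same grasp; the last joint's range is limited). The gripper opens to 85 mm and grips with 20 to 120 N. Pads are 22 mm wide; open, the fingers measure 114 mm over their backs; the gripper's body (76 mm by 85 mm) begins 54 mm behind the grasp point. The pads swing forward as they close: fully open they stand 13 mm farther back than shut.
Start: joints at [-76.364, 6.646, 82.598, -0, 90.757, -2.166], TCP at [0.184, -0.649, 0.231] pointing down, gripper open.
Joint ranges: [-162.19, 162.19], [-47.58, 125.68], [4.15, 143.07], [-65.23, 245.23], [0.69, 171.88], [-170.13, 170.13]. Speed limits (degrees/s): [108.29, 108.29, 127.2, 180, 180, 180].

### API

Orientations are given as [roll, pitch, yaw] about the fixed x, y, z axes, in that order (R = Rz(yaw) Ry(pitch) Rx(roll)).
In Python, from station import robot, grab_frame, calibration, order gives the robot as it stands. The module is installed in compiled form; this text tells all that it offers.
- The arm moves only by the tool move_arm, never from a script. Its argument "targets" is a list that holds one entry, the list of rows, each a list of 7 numbers: the shift along the tool's x, y, z in m, then the turn, a rotation vector about the tool's x, y, z in rad, then the opening, from 0 (shut) to 1 (fully open). In form: [[[dx, dy, dz, ax, ay, az, fingers], ...]]. A call has 1 to 20 rows; each row is the pose to reach, as a shift and turn from the pose commanded when the call began, along the tool's axes at that moment; what a row does not reach only later rows make up. A row lasts 1/10 s, in which the tool goes at most 50 mm and 8.59 degrees, less where a joint would pass 70% of its speed; a pose out of reach is approached as far as the arm can. A call with a gripper value outside its range is refused whole. The fingers move at their own pace and stop on an object; "newtons" is the grip in N (left out, the last holds). Time passes only in rows, so rows that repeat a pose let the fingers close. It gives the time, the measured TCP pose, the force, the opening and the grip force at its end, in the units of the state.
- robot.get_state(): the state, without advancing time (a new reading comes with each control period).
- grab_frame(name): name is "scene" or "side" or "wrist"; returns (picture, depth): 480x640x3 uint8, red, green, blue; 480x640 float32, m along the optical axis (not along the pixel's ray), 0 where there is no reading.
- calibration(name): a dict with "camera_matrix" (3x3 intrinsics, pixels), "pose" (4x4, takes a point from camera to world coordinates). Camera axes: x right, y down, z forward; pixel columns grow to the right and rows downward; lengths in m; the calibration is good to about 2 mm. The wrist camera is an equidistant fisheye: a pixel r from the principal point sees the ray r / f radians off the axis. A picture is of the moment at which its call begins: read the wrist's pose just before it. calibration takes no time and is no camera call; for the wrist camera it gives the pose at the moment of the call.
- order.close_job(): hands the job in; it is judged then, once.
The state is a dict: "time_s": time; "joint_positions": joint angles; "dq": joint speeds; "joint_efforts": joint torques, N m; "eef_pos": TCP position; "ee_rot": TCP orientation; "force": force on the tool from outside, world axes, zero at the start; "wrist_torque": the same for the moment, N m; "gripper_width": finger opening in m; "grip_force": force on a finger pad.
Only numpy, scipy, OpenCV 4.12 (cv2) and the standard library are available. Lean on these libraries where they do the work, as an engineer would, in place of code of your own. Each camera call takes 0.05 s, during which the arm holds its last target. There are 200 camera calls.

### The job

Put the last two biscotti from the cooling rack into the leaning glass jar, one after the other, each right through the narrow neck so that it lies wholly inside, then swing the hinged lid down until it is fully shut. Do not let a biscotto fall on the worktop or shove the rack away, and leave the salt shaker, the orange spatula and the yellow-capped spice jar where they are.

Things in the scene. Friction and masses are not known exactly. Their poses are not given: they have to be found in the camera images.
- biscotto_a: a biscotto, a rigid slice 120 x 24 x 18 mm (about 35 g), pale with browned long edges, lying flat on the cooling rack; one of the two to be moved. Origin at the centre of its underside, x along its 120 mm length, y across its 24 mm width, z up through its 18 mm thickness; both ends are alike.
- biscotto_b: a biscotto, a rigid slice 120 x 24 x 18 mm (about 35 g), pale with browned long edges, lying flat on the cooling rack; the other one to be moved. Frame as for biscotto_a.
- biscotto_a_mid (a point): the centre of biscotto_a, 9 mm above its origin, same axes.
- biscotto_b_mid (a point): the centre of biscotto_b, 9 mm above its origin, same axes.
- rack: the flat wire cooling rack, 214 x 290 x 5 mm (0.22 kg), loose on the worktop, the biscotti on its top at 5 mm; origin at the centre of its underside, x along the 214 mm side.
- stand: black wire stand that cradles the jar, fixed; origin on the worktop, x level; the jar's mouth leans out over its -x side. Foot from x = -58 to +104 mm, y = -66 to +66 mm. Round about: wall cabinets hang 0.55 m above the worktop from 0.62 m ahead of the robot's base (handles); a toaster oven 0.24 m high stands from 0.55 m ahead, 0.2 m to either side; an air fryer stands right of it.
- jar: clear-glass jar fixed in the stand, axis leaning 40 deg from vertical. Origin at the bottom's centre, z along the axis out of the mouth, y level, x to its upper side. 200 mm long, base 6 mm thick; inside 103 mm wide up to z = 132 mm, a shoulder narrows it to z = 172 mm, then the neck, 48 mm wide. Two slices fixed in it lie on its lower wall. A slice centred below z = 115 mm is wholly inside.
- jar_mouth (a point): centre of the mouth, in the rim's plane, at z = 200 mm on the jar's axis; axes as the jar's. The rim is 62 mm across outside and 7 mm high, the neck under it 57 mm outside, 48 mm inside. Let go along the axis with its centre 15 mm or more past the rim, a slice slides in by itself.
- lid (a joint): angle (rad) of the round steel lid, 66 mm across, about 12 mm thick with its orange seal, hinged on the upper side of the rim: 0 is shut flat on the rim, growing as it opens (limit 2.95). At 2.27 it stands upright; it starts leaning back behind the mouth at 2.55 to 2.85. The hinge is stiff: the lid stays where it is left, a push of about 1 N at the tab moves it, and it has no latch.
- lid_hinge (a point): a point on the hinge's axis, in the jar's frame at x = 37 mm, y = 0, z = 204 mm; it stays still. The axis runs along the jar's y.
- lid_tab (a point): point on the lid's flat tab (22 mm wide, 5.5 mm thick), 80 mm from the hinge in the lid's plane. With the lid at angle q it lies 80 mm along (-cos q, 0, sin q) of the jar's frame from the hinge. The tab ends 84 mm from the hinge; the lid's outer face stands at most 8.5 mm above the hinge's plane, the tab's outer face 4 mm.
- salt_shaker: grey salt shaker, 44 mm across, 90 mm high, bystander; origin under its centre.
- orange_spatula: orange silicone spatula, 200 x 42 x 15 mm, lying left of the rack, bystander; origin under its centre, x along it.
- yellow_spice: spice jar with a yellow cap, 45 mm across, 100 mm high, bystander; origin under its centre.

How it is judged (in metres and radians):
On the way, in this order (a step that is already met when the one before it is completed fails the run):
1. one biscotto lies wholly inside the jar (((z of biscotto_a_mid in the frame of jar between 0.005 and 0.115 m and x of biscotto_a_mid in the frame of jar between -0.045 and 0.045 m and y of biscotto_a_mid in the frame of jar between -0.045 and 0.045 m) or (z of biscotto_b_mid in the frame of jar between 0.005 and 0.115 m and x of biscotto_b_mid in the frame of jar between -0.045 and 0.045 m and y of biscotto_b_mid in the frame of jar between -0.045 and 0.045 m))), for 0.2 s.
2. both biscotti lie wholly inside the jar (z of biscotto_a_mid in the frame of jar between 0.005 and 0.115 m and x of biscotto_a_mid in the frame of jar between -0.045 and 0.045 m and y of biscotto_a_mid in the frame of jar between -0.045 and 0.045 m and z of biscotto_b_mid in the frame of jar between 0.005 and 0.115 m and x of biscotto_b_mid in the frame of jar between -0.045 and 0.045 m and y of biscotto_b_mid in the frame of jar between -0.045 and 0.045 m), for 0.2 s.
3. the lid is shut (value of joint lid below 0.06 rad), for 0.2 s.
At the end, for the whole second after the job is handed in: Both biscotti lie still inside the glass jar, wholly below its neck (centre at most 115 mm up the jar's axis from the bottom), and the lid is shut to within 0.06 rad (all of step 2 and value of joint lid below 0.06 rad and linear speed of each of biscotto_a, biscotto_b below 0.02 m/s); the robot touches nothing.
It fails at once if a biscotto falls on the worktop (centre lower than 12.5 mm) (height (world z) of any of biscotto_a_mid, biscotto_b_mid below 0.0125 m).
It fails at once if the rack is shoved more than 40 mm (distance of rack from where it was at the start of the episode above 0.04 m).
It fails at once if the salt shaker, spatula or yellow-capped spice jar is moved more than 30 mm or knocked over (distance of any of salt_shaker, orange_spatula, yellow_spice from where it was at the start of the episode above 0.03 m or angle between any of salt_shaker, orange_spatula, yellow_spice's own z axis and vertical above 0.35 rad).
It also fails if it takes over 72 s, if anything falls off the work surface, if the arm or the gripper's body presses on something with over 40 N, if the wrist force passes 120 N, or if a joint passes its speed limit or range.

## Working session

There is one attempt and no reset: what is moved stays moved. The work goes in short steps, Python scripts to look and compute and a tool call to move; the robot and the scene stay as the last step left them, time stands still between calls to the robot, and variables do not carry over. Pictures are saved under pics/ and viewed, at most 10 in all, crops included, and the job is handed in when it is done.

Besides the shell and the picture viewer there is one more tool, called after "Request:" by a JSON object that holds its "method" and its "body". move_arm: Moves the arm, as the interface text tells. Its arguments: {"type":"object","properties":{"targets":{"type":"array","items":{"type":"array","items":{"type":"array","items":{"type":"number"}}}},"newtons":{"type":"number"}},"required":["targets"]}

```bash
mkdir -p pics; cat > h.py <<'E'
import numpy as np, cv2
from station import robot, grab_frame, calibration, order
from scipy.spatial.transform import Rotation as R
def shot(n,f):
    c=calibration(n); p,d=grab_frame(n); cv2.imwrite(f'pics/{f}.png',p[...,::-1]); np.savez(f'pics/{f}.npz',d=d,p=p,K=c['camera_matrix'],T=c['pose']); return p,d,c
def px(f,u,v,z=None):
    a=np.load(f'pics/{f}.npz'); K,T,d=a['K'],a['T'],a['d']
    r=np.array([(u-K[0,2])/K[0,0],(v-K[1,2])/K[1,1],1])
    if z is None:
        w=d[int(v)-1:int(v)+2,int(u)-1:int(u)+2]; w=w[w>0]; s=np.median(w) if len(w) else np.nan
    else: s=(z-T[2,3])/(T[:3,:3]@r)[2]
    return T[:3,:3]@(r*s)+T[:3,3]
def proj(f,P):
    a=np.load(f'pics/{f}.npz'); K,T=a['K'],a['T']; c=T[:3,:3].T@(np.array(P)-T[:3,3]); return (K@c/c[2])[:2]
E
python3 - <<'E'
from h import *
np.set_printoptions(precision=4,suppress=True)
for n in ['scene','side']:
    p,d,c=shot(n,n+'0'); print(c)
print(robot.get_state())
E
```

```text
{'camera_matrix': array([[516.2406,   0.    , 327.0222],
       [  0.    , 516.2406, 240.899 ],
       [  0.    ,   0.    ,   1.    ]]), 'pose': array([[-0.7333, -0.4749,  0.4865, -0.2113],
       [-0.6799,  0.5121, -0.5249,  0.6942],
       [ 0.0001, -0.7157, -0.6984,  1.1574],
       [ 0.    ,  0.    ,  0.    ,  1.    ]])}
{'camera_matrix': array([[505.9412,   0.    , 323.1979],
       [  0.    , 505.9412, 241.1853],
       [  0.    ,   0.    ,   1.    ]]), 'pose': array([[-0.8179, -0.3973,  0.4161, -0.0473],
       [-0.5751,  0.5472, -0.6081,  0.7263],
       [ 0.0139, -0.7367, -0.676 ,  0.9936],
       [ 0.    ,  0.    ,  0.    ,  1.    ]])}
{'time_s': 0.1, 'joint_positions': array([-76.363 ,   6.6726,  82.6333,  -0.0004,  90.7538,  -2.1649]), 'dq': array([-0.0967, -0.1076, -0.0518, -0.04  ,  0.1203, -0.0306]), 'joint_efforts': array([  0.0026, -73.3663, -63.3789,   0.    ,   0.0052,  -0.    ]), 'eef_pos': array([ 0.1838, -0.6493,  0.2306]), 'ee_rot': array([-179.9404,   -0.0019,   15.802 ]), 'force': array([-0.544 ,  0.9702,  0.1594]), 'wrist_torque': array([-0.027 ,  0.0287, -0.0131]), 'grip_force': 0.0, 'gripper_width': 0.08566963644291037}
```

View pics/scene0.png

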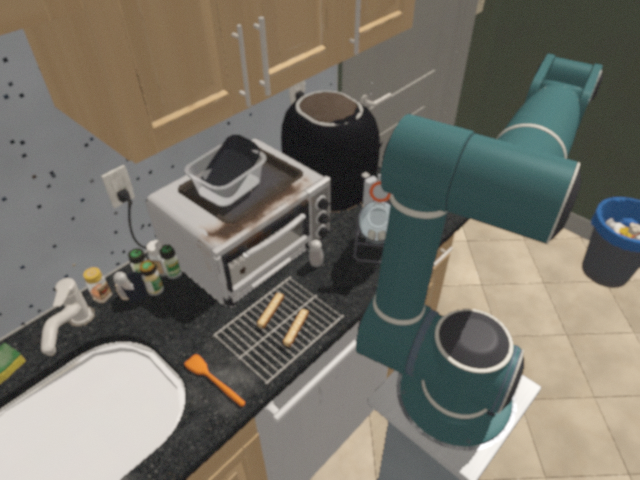

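View pics/side0.png

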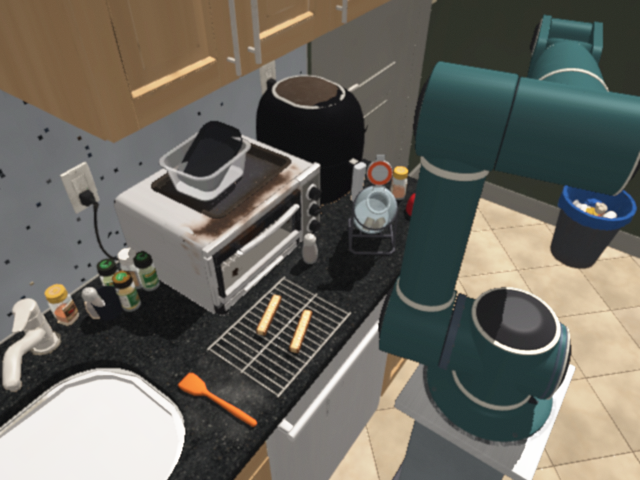

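Both views show biscotti on the rack (side: about (268,314) and (301,330)), the jar at (375,208), and the lid open behind it at (380,172). The salt shaker is at (310,248), with a yellow-capped jar behind the glass jar at (400,182). I'll enlarge both regions.

```bash
python3 - <<'E'
from h import *
p=cv2.imread('pics/side0.png')
a=cv2.resize(p[280:370,240:340],(400,360),interpolation=cv2.INTER_CUBIC)
b=cv2.resize(p[150:270,335:425],(400,533),interpolation=cv2.INTER_CUBIC)
o=np.zeros((540,800,3),np.uint8); o[:360,:400]=a; o[:533,400:]=b; cv2.imwrite('pics/c1.png',o)
E
```

```text
(no output)
```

View pics/c1.png

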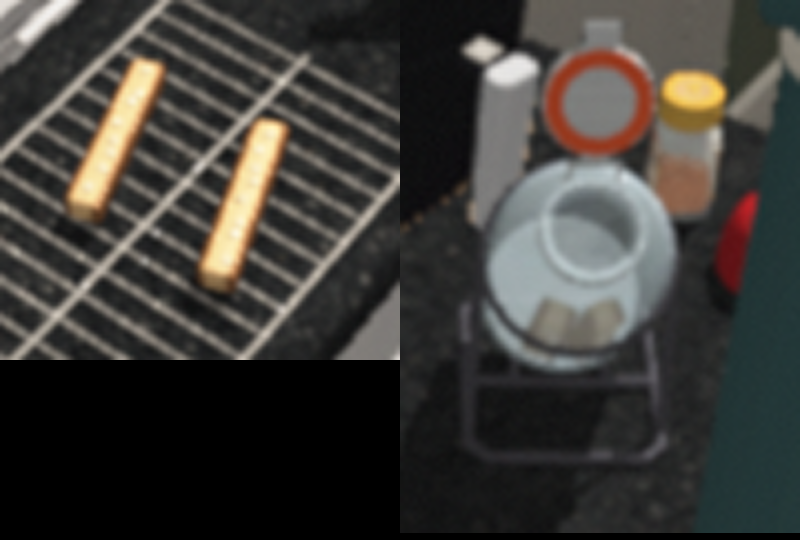

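```bash
python3 - <<'E'
from h import *
np.set_printoptions(precision=4,suppress=True)
f='side0'
for n,cs in dict(A=[(135,62),(163,68),(100,212),(70,203)],B=[(258,121),(287,126),(232,288),(202,270)]).items():
    P=np.array([px(f,240+u/4,280+v/4,.023) for u,v in cs]); print(n,P,P.mean(0))
    d=P[:2].mean(0)-P[2:].mean(0); print(np.linalg.norm(d),np.degrees(np.arctan2(d[1],d[0])))
q=lambda u,v:(335+(u-400)/4.444,150+v/4.444)
L,Rr=px(f,*q(465,455),.004),px(f,*q(665,455),.004); d=Rr-L; print('foot',L,Rr,np.linalg.norm(d),np.degrees(np.arctan2(d[1],d[0])))
for n,c in dict(mouth=(594,231),lidc=(599,101),rimtop=(590,182),riml=(543,235),rimr=(645,235),rimb=(594,281),tab=(603,32),sealL=(550,101),sealR=(650,101),sealB=(598,150),glassL=(492,260),spice=(692,92)).items(): print(n,px(f,*q(*c)),px(f,*q(*c),.2))
print('salt',px(f,310,236),'spat',px(f,200,386),px(f,250,422), px('scene0',376,220),px('scene0',377,190))
E
```

```text
A [[0.5345 0.0936 0.023 ]
 [0.5169 0.0871 0.023 ]
 [0.4768 0.1968 0.023 ]
 [0.4955 0.2021 0.023 ]] [0.5059 0.1449 0.023 ]
0.11600807820221086 -70.074530206102
B [[0.4425 0.0866 0.023 ]
 [0.4256 0.0794 0.023 ]
 [0.381  0.194  0.023 ]
 [0.4026 0.1942 0.023 ]] [0.4129 0.1386 0.023 ]
0.11887114466723911 -69.19041652471684
foot [ 0.4744 -0.1695  0.004 ] [ 0.3711 -0.2444  0.004 ] 0.1276610895272719 -144.05556018623102
mouth [ 0.4847 -0.3362  0.0742] [ 0.4119 -0.1908  0.2   ]
lidc [ 0.4341 -0.2233  0.2624] [ 0.4752 -0.3043  0.2   ]
rimtop [ 0.4291 -0.2131  0.2138] [ 0.4375 -0.2297  0.2   ]
riml [ 0.4371 -0.1771  0.1941] [ 0.4336 -0.1705  0.2   ]
rimr [ 0.3902 -0.2128  0.1932] [ 0.3865 -0.2049  0.2   ]
rimb [ 0.4021 -0.1783  0.1761] [ 0.389  -0.1519  0.2   ]
tab [ 0.4425 -0.2357  0.2986] [ 0.512  -0.3722  0.2   ]
sealL [ 0.4576 -0.2088  0.2608] [ 0.4995 -0.2865  0.2   ]
sealR [ 0.4107 -0.2404  0.2624] [ 0.4498 -0.3229  0.2   ]
sealB [ 0.4276 -0.2159  0.2354] [ 0.4498 -0.2599  0.2   ]
glassL [ 0.4811 -0.1974  0.1417] [ 0.4449 -0.1341  0.2   ]
spice [ 0.4963 -0.4866  0.0965] [ 0.4336 -0.3468  0.2   ]
salt [ 0.5515 -0.0856  0.0866] spat [0.506  0.3828 0.0116] [0.3622 0.3827 0.0115] [ 0.5033 -0.3053  0.0608] [ 0.4477 -0.2197  0.2626]
```

The side depth gives clean points: the rim centre is about (0.415,-0.195,0.194) with its yaw from the rim and foot, and the lid is near 2.56. The slices are at about (0.506,0.145) and (0.413,0.139), pointing at -70°. I'll grip each slice at its +y end with the tool tilted 45°, then insert with the tool almost vertical.

```bash
cat >> h.py <<'E'
az=lambda d:np.array([np.cos(np.radians(d)),np.sin(np.radians(d)),0])
K=np.array([0,0,1.]); SX=-54.
sx=az(SX); jz=-np.sin(np.radians(40))*sx+np.cos(np.radians(40))*K; jx=np.cos(np.radians(40))*sx+np.sin(np.radians(40))*K; jy=np.cross(jz,jx)
M=np.array([.4147,-.1953,.1945])
def Rt(a,t):  # tool y at azimuth a+90, tool z leaning t deg from down towards azimuth a
    t=np.radians(t); z=-np.cos(t)*K+np.sin(t)*az(a); y=az(a+90); return np.stack([np.cross(y,z),y,z],1)
def rel(T0,p,Rm):  # row from pose T0=(p0,R0)
    p0,R0=T0; return np.round(np.r_[R0.T@(np.array(p)-p0),R.from_matrix(R0.T@Rm).as_rotvec()],3).tolist()
def now():
    s=robot.get_state(); return s['eef_pos'],R.from_euler('xyz',s['ee_rot'],degrees=True).as_matrix()
E
python3 - <<'E'
from h import *
T=now(); Rg=Rt(-70,45); print(R.from_matrix(Rg).as_euler('xyz',True))
C=np.array([.413,.1386]); g=np.r_[C+.035*az(110)[:2],.0135]
for p,m in [((.31,-.45,.40),T[1]),((.42,-.05,.38),Rt(-70,20)),(g+[0,0,.12],Rg),(g,Rg)]: print(np.round(p,3),rel(T,p,m))
E
```

```text
[180.  45. 110.]
[ 0.31 -0.45  0.4 ] [0.176, -0.158, -0.169, 0.0, 0.0, 0.0]
[ 0.42 -0.05  0.38] [0.391, -0.513, -0.149, -0.287, -0.267, -1.626]
[0.401 0.171 0.134] [0.433, -0.731, 0.098, -0.643, -0.598, -1.55]
[0.401 0.171 0.014] [0.433, -0.73, 0.218, -0.643, -0.598, -1.55]
```

Request:
{"method": "move_arm", "body": {"targets": [[[0.176,-0.158,-0.169,0,0,0,0.65],[0.176,-0.158,-0.169,0,0,0,0.65],[0.176,-0.158,-0.169,0,0,0,0.65],[0.176,-0.158,-0.169,0,0,0,0.65],[0.391,-0.513,-0.149,-0.287,-0.267,-1.626,0.65],[0.391,-0.513,-0.149,-0.287,-0.267,-1.626,0.65],[0.391,-0.513,-0.149,-0.287,-0.267,-1.626,0.65],[0.391,-0.513,-0.149,-0.287,-0.267,-1.626,0.65],[0.391,-0.513,-0.149,-0.287,-0.267,-1.626,0.65],[0.391,-0.513,-0.149,-0.287,-0.267,-1.626,0.65],[0.391,-0.513,-0.149,-0.287,-0.267,-1.626,0.65],[0.391,-0.513,-0.149,-0.287,-0.267,-1.626,0.65],[0.391,-0.513,-0.149,-0.287,-0.267,-1.626,0.65],[0.433,-0.731,0.098,-0.643,-0.598,-1.55,0.65],[0.433,-0.731,0.098,-0.643,-0.598,-1.55,0.65],[0.433,-0.731,0.098,-0.643,-0.598,-1.55,0.65],[0.433,-0.731,0.098,-0.643,-0.598,-1.55,0.65],[0.433,-0.731,0.098,-0.643,-0.598,-1.55,0.65],[0.433,-0.731,0.098,-0.643,-0.598,-1.55,0.65],[0.433,-0.731,0.098,-0.643,-0.598,-1.55,0.65]]], "newtons": 40}}

```text
time_s: 2.1
eef_pos: [0.4014, 0.1272, 0.1734]
ee_rot: [-180.0, 45.1, 110.1]
force: [0.9, -0.4, -0.2]
gripper_width: 0.0555
grip_force: 0.0
```

```bash
python3 - <<'E'
from h import *
T=now(); Rg=Rt(-70,45)
C=np.array([.413,.1386]); g=np.r_[C+.035*az(110)[:2],.0135]
for p,m in [(g+[0,0,.06],Rg),(g,Rg)]: print(np.round(p,3),rel(T,p,m))
c=calibration('wrist');print(c); p,d,c=shot('wrist','w1'); print(robot.get_state()['joint_positions'])
p,d,c=shot('side','s1')
o=np.zeros((480,800,3),np.uint8); w=cv2.imread('pics/w1.png'); o[:300,:400]=cv2.resize(w,(400,300)); o[:480,400:]=cv2.resize(cv2.imread('pics/s1.png')[220:400,200:350],(400,480)); cv2.imwrite('pics/c2.png',o)
E
```

```text
[0.401 0.171 0.074] [0.1, 0.015, 0.041, 0.001, 0.002, 0.002]
[0.401 0.171 0.014] [0.143, 0.015, 0.083, 0.001, 0.002, 0.002]
{'camera_matrix': array([[371.64829954,   0.        , 332.24154125],
       [  0.        , 371.64829954, 236.41379481],
       [  0.        ,   0.        ,   1.        ]]), 'pose': array([[ 9.38911462e-01,  1.61669122e-01,  3.03822911e-01,
         3.47718555e-01],
       [ 3.44158747e-01, -4.40661936e-01, -8.29078895e-01,
         2.72428952e-01],
       [-1.53264393e-04,  8.82994990e-01, -4.69382385e-01,
         2.20778788e-01],
       [ 0.00000000e+00,  0.00000000e+00,  0.00000000e+00,
         1.00000000e+00]])}
[ 41.12153696 -16.24747519 118.08953251 -41.58068773  96.18852826
  22.98723188]
```

View pics/c2.png

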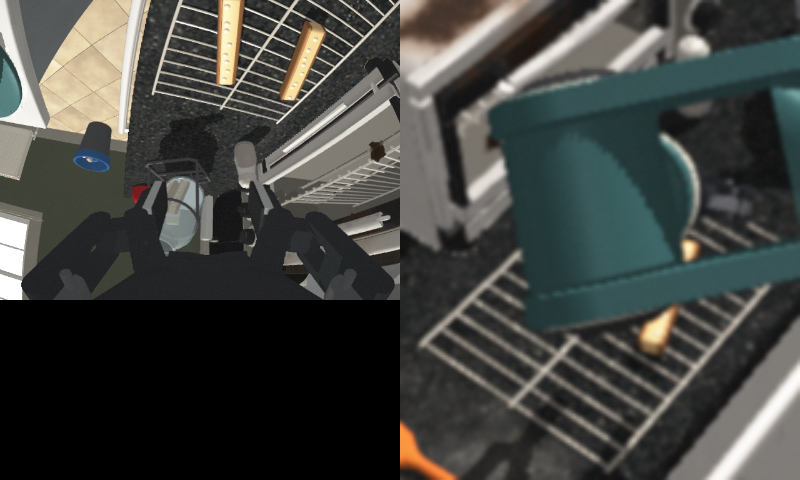

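The wrist view shows slice B's far end at full-resolution pixel (363,133) and A's at (462,158), with the fingers in the lower half. The side view shows the wrist clear of the oven. I'll check B's position with the fisheye model.

```bash
cat >> h.py <<'E'
def fish(f,u,v,z):
    a=np.load(f'pics/{f}.npz'); k,T=a['K'],a['T']; q=np.array([u-k[0,2],v-k[1,2]])/k[0,0]; th=np.hypot(*q)
    r=T[:3,:3]@np.r_[np.sin(th)*q/th,np.cos(th)]; return T[:3,3]+r*(z-T[2,3])/r[2]
E
python3 - <<'E'
from h import *
print('B',fish('w1',363,132,.023),'pred',.413+.06*az(-70)[0],.1386+.06*az(-70)[1], fish('w1',370,20,.023))
print('A',fish('w1',463,158,.023),'pred',.506+.06*az(-70)[0],.1449+.06*az(-70)[1], fish('w1',500,50,.023))
E
```

```text
B [0.43969253 0.08898478 0.023     ] pred 0.43352120859954013 0.08221844275284551 [0.40503895 0.17890619 0.023     ]
A [0.5309442  0.09386858 0.023     ] pred 0.5265212085995401 0.08851844275284551 [0.48894052 0.196305   0.023     ]
```

Request:
{"method": "move_arm", "body": {"targets": [[[0.1,0.015,0.041,0,0,0,0.65],[0.1,0.015,0.041,0,0,0,0.65],[0.1,0.015,0.041,0,0,0,0.65],[0.1,0.015,0.041,0,0,0,0.65],[0.1,0.015,0.041,0,0,0,0.65],[0.1,0.015,0.041,0,0,0,0.65],[0.1,0.015,0.041,0,0,0,0.65]]]}}

```text
time_s: 2.9
eef_pos: [0.4029, 0.1696, 0.077]
ee_rot: [179.8, 45.0, 109.8]
force: [-0.7, -0.2, 0.1]
gripper_width: 0.0554
grip_force: 0.0
```

Request:
{"method": "move_arm", "body": {"targets": [[[0.025,0.002,0.02,0,0,0,0.65],[0.025,0.002,0.02,0,0,0,0.65],[0.038,0.002,0.032,0,0,0,0.65],[0.044,0.002,0.038,0,0,0,0.65],[0.048,0.002,0.042,0,0,0,0.65],[0.048,0.002,0.042,0,0,0,0.65],[0.048,0.002,0.042,0,0,0,0.65]]]}}

```text
time_s: 3.6
eef_pos: [0.403, 0.1744, 0.012]
ee_rot: [-180.0, 45.1, 110.0]
force: [1.6, 0.1, -0.1]
gripper_width: 0.0552
grip_force: 0.0
```

Request:
{"method": "move_arm", "body": {"targets": [[[-0.001,0,-0.001,0,0,0,0.3],[-0.001,0,-0.001,0,0,0,0],[-0.001,0,-0.001,0,0,0,0],[-0.001,0,-0.001,0,0,0,0],[-0.001,0,-0.001,0,0,0,0],[-0.001,0,-0.001,0,0,0,0],[-0.001,0,-0.001,0,0,0,0],[-0.001,0,-0.001,0,0,0,0],[-0.001,0,-0.001,0,0,0,0]]], "newtons": 40}}

```text
time_s: 4.5
eef_pos: [0.4031, 0.1745, 0.0139]
ee_rot: [179.9, 45.1, 109.9]
force: [-1.3, 1.2, 6.1]
gripper_width: 0.0232
grip_force: 39.1
```

```bash
python3 - <<'E'
from h import *
T=now(); Ri=Rt(-54,-5)
p0=np.array(T[0])
for p,m in [(p0+[0,0,.12],T[1]),(p0+[-.01,-.1,.32],Ri),(M+.14*jz,Ri),(M+.11*jz,Ri),(M+.013*jz,Ri)]: print(np.round(p,3),rel(T,p,m))
E
```

```text
[0.403 0.175 0.134] [-0.085, 0.0, -0.085, 0.0, 0.0, 0.0]
[0.393 0.075 0.334] [-0.291, -0.043, -0.162, -0.098, 0.868, -0.271]
[ 0.362 -0.122  0.302] [-0.391, -0.14, -0.016, -0.098, 0.868, -0.271]
[ 0.373 -0.138  0.279] [-0.388, -0.135, 0.014, -0.098, 0.868, -0.271]
[ 0.41  -0.189  0.204] [-0.378, -0.118, 0.109, -0.098, 0.868, -0.271]
```

Request:
{"method": "move_arm", "body": {"targets": [[[-0.085,0,-0.085,0,0,0,0],[-0.085,0,-0.085,0,0,0,0],[-0.085,0,-0.085,0,0,0,0],[-0.291,-0.043,-0.162,-0.098,0.868,-0.271,0],[-0.291,-0.043,-0.162,-0.098,0.868,-0.271,0],[-0.291,-0.043,-0.162,-0.098,0.868,-0.271,0],[-0.291,-0.043,-0.162,-0.098,0.868,-0.271,0],[-0.291,-0.043,-0.162,-0.098,0.868,-0.271,0],[-0.291,-0.043,-0.162,-0.098,0.868,-0.271,0],[-0.391,-0.14,-0.016,-0.098,0.868,-0.271,0],[-0.391,-0.14,-0.016,-0.098,0.868,-0.271,0],[-0.391,-0.14,-0.016,-0.098,0.868,-0.271,0],[-0.391,-0.14,-0.016,-0.098,0.868,-0.271,0],[-0.391,-0.14,-0.016,-0.098,0.868,-0.271,0],[-0.391,-0.14,-0.016,-0.098,0.868,-0.271,0],[-0.391,-0.14,-0.016,-0.098,0.868,-0.271,0],[-0.391,-0.14,-0.016,-0.098,0.868,-0.271,0],[-0.391,-0.14,-0.016,-0.098,0.868,-0.271,0],[-0.391,-0.14,-0.016,-0.098,0.868,-0.271,0],[-0.391,-0.14,-0.016,-0.098,0.868,-0.271,0]]]}}

```text
time_s: 6.5
eef_pos: [0.362, -0.1219, 0.3014]
ee_rot: [-180.0, -5.0, 126.0]
force: [0.3, -0.2, -0.3]
gripper_width: 0.0227
grip_force: 39.3
```

```bash
python3 - <<'E'
from h import *
s=robot.get_state(); print(s['eef_pos'],s['ee_rot'],s['gripper_width'],s['joint_positions'])
shot('wrist','w2'); shot('side','s2'); 
T=now(); Ri=Rt(-54,-5); print([rel(T,M+k*jz,Ri) for k in (.14,.07,.013)])
w=cv2.imread('pics/w2.png'); o=np.zeros((480,800,3),np.uint8); o[:,:400]=cv2.resize(w[:,120:520],(400,480)); o[:,400:]=cv2.resize(cv2.imread('pics/s2.png')[120:270,320:445],(400,480),interpolation=cv2.INTER_CUBIC); cv2.imwrite('pics/c3.png',o)
E
```

```text
[ 0.36196419 -0.12193009  0.30140015] [-179.9545191    -4.99624507  126.03217437] 0.02269498544368452 [-24.29463854 -28.81084232 106.78726406   2.53433917 106.3746269
 -59.70659979]
[[-0.0, -0.0, -0.0, -0.001, -0.0, -0.0], [-0.05, -0.0, 0.049, -0.001, -0.0, -0.0], [-0.09, -0.0, 0.089, -0.001, -0.0, -0.0]]
```

View pics/c3.png

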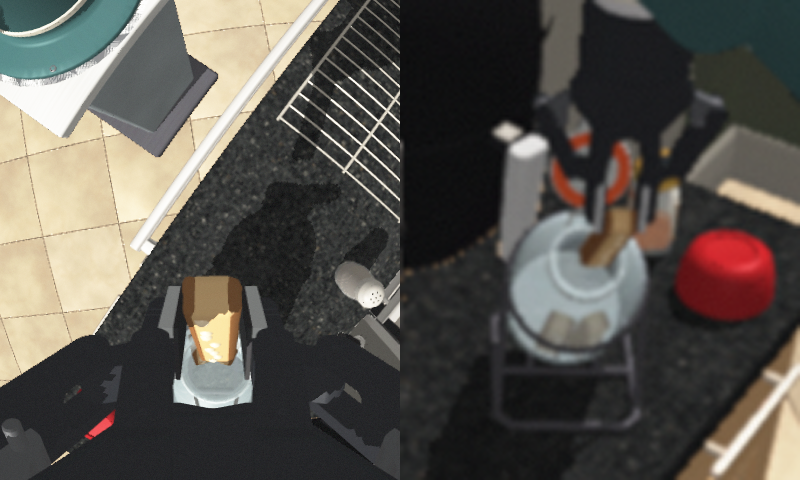

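The wrist view shows the slice held with its axis nearly in the tool plane, heading for the mouth at (213,385). In the side view its tip is at about (381.6,202). I'll compare that with the prediction.

```bash
python3 - <<'E'
from h import *
p=now()[0]
for k in (0,.03,.06,.095): print(k,proj('s2',p-k*jz))
for k in (-.002,):print(proj('s2',M))
for u,v in [(381.6,201),(384,196),(387,190),(390,186)]: q=px('s2',u,v); e=q-M; print(q,[round(float(e@a),4) for a in (jx,jy,jz)])
E
```

```text
0 [386.20090317 189.98401295]
0.03 [384.35434302 192.93341736]
0.06 [382.59827876 195.73827786]
0.095 [380.65528543 198.84170944]
[378.4092963  202.40791466]
[ 0.38538128 -0.15302019  0.23924506] [-0.0106, 0.0011, 0.0673]
[ 0.36631407 -0.12368203  0.28118262] [-0.0105, 0.003, 0.1219]
[ 0.35434013 -0.11065472  0.3115648 ] [-0.0044, 0.0009, 0.1565]
[ 0.35325253 -0.12126327  0.31683607] [0.0051, -0.0062, 0.1554]
```

The slice lies on the jar's axis within about 3 mm, so I'm inserting.

Request:
{"method": "move_arm", "body": {"targets": [[[-0.03,0,0.03,0,0,0,0],[-0.045,0,0.045,0,0,0,0],[-0.055,0,0.055,0,0,0,0],[-0.065,0,0.065,0,0,0,0],[-0.075,0,0.075,0,0,0,0],[-0.083,0,0.083,0,0,0,0],[-0.09,0,0.089,0,0,0,0],[-0.092,0,0.091,0,0,0,0],[-0.092,0,0.091,0,0,0,0],[-0.092,0,0.091,0,0,0,0]]]}}

```text
time_s: 7.6
eef_pos: [0.411, -0.1901, 0.2031]
ee_rot: [-180.0, -5.0, 126.0]
force: [-0.5, 0.2, -0.4]
gripper_width: 0.0228
grip_force: 39.3
```

```bash
python3 - <<'E'
from h import *
s=robot.get_state(); print(s['force'],s['grip_force'])
shot('side','s3')
o=cv2.resize(cv2.imread('pics/s3.png')[120:270,320:445],(500,600),interpolation=cv2.INTER_CUBIC); cv2.imwrite('pics/c4.png',o)
e=now()[0]-M; print([round(float(e@a),4) for a in (jx,jy,jz)])
E
```

```text
[-0.54026639  0.15928068 -0.44684858] 39.339144229888916
[0.0007, 0.0, 0.0107]
```

View pics/c4.png

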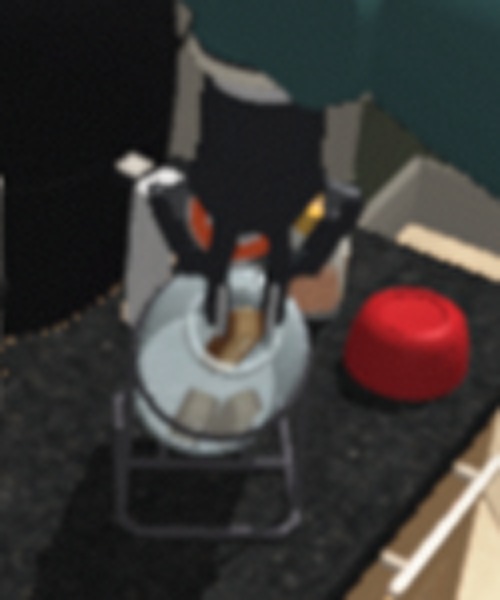

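The slice is inside the neck at (240,330) with no contact force. Releasing it.

Request:
{"method": "move_arm", "body": {"targets": [[[0,0,0,0,0,0,0.65],[0,0,0,0,0,0,0.65],[0,0,0,0,0,0,0.65],[0,0,0,0,0,0,0.65],[0,0,0,0,0,0,0.65],[0,0,0,0,0,0,0.65],[0,0,0,0,0,0,0.65],[0.03,0,-0.03,0,0,0,0.65],[0.06,0,-0.06,0,0,0,0.65],[0.09,0,-0.09,0,0,0,0.65],[0.11,0,-0.11,0,0,0,0.65],[0.11,0,-0.11,0,0,0,0.65],[0.11,0,-0.11,0,0,0,0.65]]]}}

```text
time_s: 8.95
eef_pos: [0.3524, -0.1092, 0.3218]
ee_rot: [-180.0, -5.0, 126.0]
force: [-0.6, -0.3, -0.5]
gripper_width: 0.0559
grip_force: 0.0
```

```bash
python3 - <<'E'
from h import *
shot('side','s4')
o=np.zeros((480,800,3),np.uint8); im=cv2.imread('pics/s4.png'); o[:,:400]=cv2.resize(im[150:270,330:430],(400,480),interpolation=cv2.INTER_CUBIC); o[:400,400:]=cv2.resize(im[270:370,240:340],(400,400),interpolation=cv2.INTER_CUBIC); cv2.imwrite('pics/c5.png',o)
T=now(); Rg=Rt(-70,45)
C=np.array([.507,.147]); g=np.r_[C+.035*az(110)[:2],.0135]; print(g)
for p,m in [((.37,.0,.33),Rt(-60,10)),(g+[-.01,.02,.12],Rg),(g+[0,0,.06],Rg)]: print(np.round(p,3),rel(T,p,m))
E
```

```text
[0.49502929 0.17988924 0.0135    ]
[0.37 0.   0.33] [0.079, 0.079, -0.002, 0.003, -0.262, 0.105]
[0.485 0.2   0.134] [0.155, 0.289, 0.201, 0.097, -0.867, 0.271]
[0.495 0.18  0.074] [0.128, 0.286, 0.259, 0.097, -0.867, 0.271]
```

View pics/c5.png

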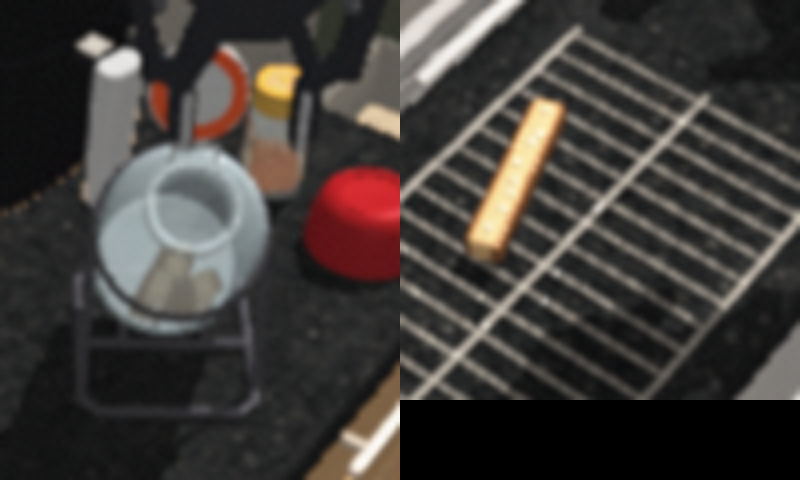

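Slice B has slid into the jar, where a third slice now shows at (165,275). Slice A is undisturbed on the rack, so I'm going for it now.

Request:
{"method": "move_arm", "body": {"targets": [[[0.079,0.079,-0.002,0.003,-0.262,0.105,0.65],[0.079,0.079,-0.002,0.003,-0.262,0.105,0.65],[0.155,0.289,0.201,0.097,-0.867,0.271,0.65],[0.155,0.289,0.201,0.097,-0.867,0.271,0.65],[0.155,0.289,0.201,0.097,-0.867,0.271,0.65],[0.155,0.289,0.201,0.097,-0.867,0.271,0.65],[0.155,0.289,0.201,0.097,-0.867,0.271,0.65],[0.155,0.289,0.201,0.097,-0.867,0.271,0.65],[0.155,0.289,0.201,0.097,-0.867,0.271,0.65],[0.155,0.289,0.201,0.097,-0.867,0.271,0.65],[0.155,0.289,0.201,0.097,-0.867,0.271,0.65],[0.155,0.289,0.201,0.097,-0.867,0.271,0.65],[0.128,0.286,0.259,0.097,-0.867,0.271,0.65],[0.128,0.286,0.259,0.097,-0.867,0.271,0.65],[0.128,0.286,0.259,0.097,-0.867,0.271,0.65],[0.128,0.286,0.259,0.097,-0.867,0.271,0.65]]]}}

```text
time_s: 10.6
eef_pos: [0.4956, 0.1799, 0.0766]
ee_rot: [179.8, 45.0, 109.8]
force: [-0.4, -0.4, 0.4]
gripper_width: 0.0551
grip_force: 0.0
```

Request:
{"method": "move_arm", "body": {"targets": [[[0.022,0,0.022,0,0,0,0.65],[0.034,0,0.034,0,0,0,0.65],[0.04,0,0.04,0,0,0,0.65],[0.043,0,0.043,0,0,0,0.65],[0.043,0,0.043,0,0,0,0.65],[0.043,0,0.043,0,0,0,0.65],[0.043,0,0.043,0,0,0,0.3],[0.043,0,0.043,0,0,0,0],[0.043,0,0.043,0,0,0,0],[0.043,0,0.043,0,0,0,0],[0.043,0,0.043,0,0,0,0],[0.043,0,0.043,0,0,0,0],[0.043,0,0.043,0,0,0,0],[0.043,0,0.043,0,0,0,0]]]}}

```text
time_s: 12.0
eef_pos: [0.4957, 0.1803, 0.0146]
ee_rot: [179.9, 45.0, 109.9]
force: [-1.0, 1.3, 6.9]
gripper_width: 0.023
grip_force: 39.3
```

```bash
python3 - <<'E'
from h import *
T=now(); Ri=Rt(-54,-5)
p0=np.array(T[0])
for p,m in [(p0+[-.01,0,.14],T[1]),((.40,.075,.334),Ri),(M+.14*jz,Ri)]: print(np.round(p,3),rel(T,p,m))
E
```

```text
[0.486 0.18  0.155] [-0.097, -0.009, -0.101, 0.0, 0.0, 0.0]
[0.4   0.075 0.334] [-0.273, -0.125, -0.179, -0.097, 0.867, -0.271]
[ 0.362 -0.122  0.302] [-0.372, -0.229, -0.034, -0.097, 0.867, -0.271]
```

Request:
{"method": "move_arm", "body": {"targets": [[[-0.097,-0.009,-0.101,0,0,0,0],[-0.097,-0.009,-0.101,0,0,0,0],[-0.097,-0.009,-0.101,0,0,0,0],[-0.273,-0.125,-0.179,-0.097,0.867,-0.271,0],[-0.273,-0.125,-0.179,-0.097,0.867,-0.271,0],[-0.273,-0.125,-0.179,-0.097,0.867,-0.271,0],[-0.273,-0.125,-0.179,-0.097,0.867,-0.271,0],[-0.273,-0.125,-0.179,-0.097,0.867,-0.271,0],[-0.273,-0.125,-0.179,-0.097,0.867,-0.271,0],[-0.273,-0.125,-0.179,-0.097,0.867,-0.271,0],[-0.372,-0.229,-0.034,-0.097,0.867,-0.271,0],[-0.372,-0.229,-0.034,-0.097,0.867,-0.271,0],[-0.372,-0.229,-0.034,-0.097,0.867,-0.271,0],[-0.372,-0.229,-0.034,-0.097,0.867,-0.271,0],[-0.372,-0.229,-0.034,-0.097,0.867,-0.271,0],[-0.372,-0.229,-0.034,-0.097,0.867,-0.271,0],[-0.372,-0.229,-0.034,-0.097,0.867,-0.271,0],[-0.372,-0.229,-0.034,-0.097,0.867,-0.271,0],[-0.372,-0.229,-0.034,-0.097,0.867,-0.271,0],[-0.372,-0.229,-0.034,-0.097,0.867,-0.271,0]]]}}

```text
time_s: 14.0
eef_pos: [0.362, -0.1221, 0.3009]
ee_rot: [-179.9, -5.0, 126.1]
force: [0.8, 0.1, -0.2]
gripper_width: 0.0232
grip_force: 39.3
```

```bash
python3 - <<'E'
from h import *
T=now(); Ri=Rt(-54,-5); print([rel(T,M+k*jz,Ri) for k in (.14,.012)], robot.get_state()['gripper_width'])
shot('side','s5'); shot('wrist','w5')
w=cv2.imread('pics/w5.png'); o=np.zeros((480,800,3),np.uint8); o[:,:400]=w[:,120:520]; o[:,400:]=cv2.resize(cv2.imread('pics/s5.png')[120:270,320:445],(400,480),interpolation=cv2.INTER_CUBIC); cv2.imwrite('pics/c6.png',o)
for u,v in [(380.5,201),(381.6,201),(384,196),(387,190)]: q=px('s5',u,v); e=q-M; print([round(float(e@a),4) for a in (jx,jy,jz)])
E
```

```text
[[-0.0, -0.0, -0.001, -0.001, 0.0, 0.001], [-0.091, -0.0, 0.09, -0.001, 0.0, 0.001]] 0.02316892297431451
[-0.0112, 0.0042, 0.0701]
[-0.0121, 0.0021, 0.0741]
[-0.0112, 0.0034, 0.1252]
[-0.0045, 0.001, 0.1569]
```

View pics/c6.png

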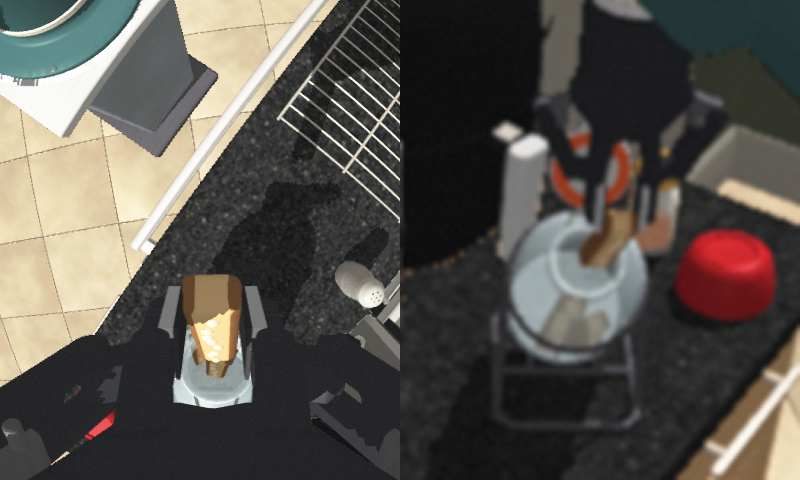

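The picture matches the first slice's: A is held in line with the mouth, and B is visible inside at (215,367). I'll insert and release with the same move.

Request:
{"method": "move_arm", "body": {"targets": [[[-0.03,0,0.03,0,0,0,0],[-0.045,0,0.045,0,0,0,0],[-0.055,0,0.055,0,0,0,0],[-0.065,0,0.065,0,0,0,0],[-0.075,0,0.075,0,0,0,0],[-0.083,0,0.083,0,0,0,0],[-0.09,0,0.089,0,0,0,0],[-0.092,0,0.091,0,0,0,0],[-0.092,0,0.091,0,0,0,0],[-0.092,0,0.091,0,0,0,0]]]}}

```text
time_s: 15.1
eef_pos: [0.4117, -0.1902, 0.2049]
ee_rot: [179.9, -4.9, 126.0]
force: [-4.2, 11.4, 23.1]
gripper_width: 0.0227
grip_force: 38.2
```

Contact of about 25 N along the axis: A's leading end has probably met the end of B. I'll triangulate B's upper end from the pictures I already have before releasing.

```bash
python3 - <<'E'
from h import *
def ray(f,u,v):
    a=np.load(f'pics/{f}.npz'); T=a['T']; q=(px(f,u,v,.1)-T[:3,3]) if f[0]=='s' else fish(f,u,v,.1)-T[:3,3]; return T[:3,3],q/np.linalg.norm(q)
J=lambda q:[round(float((q-M)@a),4) for a in (jx,jy)]+[round(float((q-M)@jz)+.2,4)]
o1,d1=ray('w5',335,367)
for uv in [(373.75,213.3),(368,228)]:
    o2,d2=ray('s4',*uv)
    t=np.linalg.lstsq(np.stack([d1,-d2],1),o2-o1,rcond=None)[0]
    print('tri',J(o1+t[0]*d1),J(o2+t[1]*d2))
    for s in np.arange(1.1,1.5,.02):
        q=J(o2+s*d2)
        if -.05<q[0]<.03 : print(np.round(s,2),q)
for uv in [(373.75,213.3),(372,218),(370,224)]: print('depth',J(px('s4',*uv)))
E
```

```text
tri [-0.0087, 0.0031, 0.1015] [-0.0099, 0.0003, 0.1017]
1.18 [-0.0497, 0.0265, 0.3145]
1.2 [-0.0461, 0.0241, 0.295]
1.22 [-0.0424, 0.0217, 0.2755]
1.24 [-0.0388, 0.0193, 0.2559]
1.26 [-0.0351, 0.0169, 0.2364]
1.28 [-0.0315, 0.0145, 0.2169]
1.3 [-0.0278, 0.0121, 0.1974]
1.32 [-0.0241, 0.0097, 0.1779]
1.34 [-0.0205, 0.0073, 0.1584]
1.36 [-0.0168, 0.0049, 0.1388]
1.38 [-0.0132, 0.0025, 0.1193]
1.4 [-0.0095, 0.0001, 0.0998]
1.42 [-0.0059, -0.0023, 0.0803]
1.44 [-0.0022, -0.0047, 0.0608]
1.46 [0.0015, -0.0071, 0.0413]
1.48 [0.0051, -0.0095, 0.0218]
tri [-0.028, 0.0042, -0.0359] [-0.0291, 0.0015, -0.0358]
1.4 [-0.0491, 0.0155, 0.0912]
1.42 [-0.046, 0.0134, 0.0716]
1.44 [-0.0429, 0.0112, 0.0519]
1.46 [-0.0398, 0.009, 0.0323]
1.48 [-0.0367, 0.0068, 0.0126]
depth [-0.0258, 0.0108, 0.187]
depth [-0.0342, 0.0128, 0.1647]
depth [-0.0469, 0.0161, 0.1458]
```

B's upper end sits at z≈0.12 with its top edge near x≈-0.012, so A's leading end butted into it. I'll withdraw, check the grip, and reinsert tilted a few degrees upward so A passes over B.

Request:
{"method": "move_arm", "body": {"targets": [[[0.02,0,-0.02,0,0,0,0],[0.04,0,-0.04,0,0,0,0],[0.06,0,-0.06,0,0,0,0],[0.08,0,-0.08,0,0,0,0],[0.092,0,-0.091,0,0,0,0],[0.092,0,-0.091,0,0,0,0],[0.092,0,-0.091,0,0,0,0],[0.092,0,-0.091,0,0,0,0]]]}}

```text
time_s: 15.9
eef_pos: [0.362, -0.1232, 0.2995]
ee_rot: [-179.9, -5.1, 126.0]
force: [-0.0, -0.2, -0.0]
gripper_width: 0.0225
grip_force: 40.9
```

```bash
python3 - <<'E'
from h import *
T=now(); s=robot.get_state(); print(T[0],s['force'],s['gripper_width'])
shot('side','s6'); shot('wrist','w6')
for f in ('s5','s6'):
  for u,v in [(380,202),(381.6,201),(384,196),(385.5,193),(387,190)]: q=px(f,u,v); e=q-M; print(f,[round(float(e@a),4) for a in (jx,jy,jz)])
o=np.hstack([cv2.resize(cv2.imread(f'pics/{f}.png')[260:420,270:400],(390,480)) for f in ('w5','w6')]); cv2.imwrite('pics/c7.png',o)
for f in ('w5','w6'):
  d=np.load(f'pics/{f}.npz')['d']; print(np.round(d[270:375:8,333],3))
E
```

```text
[ 0.36196972 -0.12317244  0.29954954] [-0.02782564 -0.19917908 -0.01617513] 0.02249811445295902
s5 [-0.0119, 0.0042, 0.0613]
s5 [-0.0121, 0.0021, 0.0741]
s5 [-0.0112, 0.0034, 0.1252]
s5 [-0.0104, 0.0039, 0.1528]
s5 [-0.0045, 0.001, 0.1569]
s6 [-0.0144, 0.0059, 0.0733]
s6 [-0.014, 0.0034, 0.0833]
s6 [-0.0131, 0.0047, 0.1339]
s6 [-0.0122, 0.005, 0.1604]
s6 [-0.0085, 0.0036, 0.1742]
[0.469 0.146 0.145 0.142 0.14  0.141 0.146 0.149 0.17  0.183 0.207 0.231
 0.356 0.431]
[0.127 0.125 0.126 0.127 0.133 0.146 0.156 0.167 0.179 0.198 0.222 0.349
 0.354 0.415]
```

View pics/c7.png

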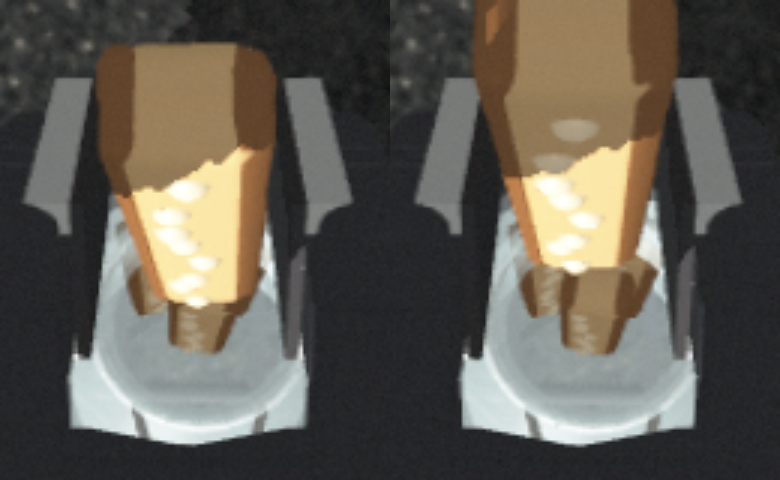

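A slipped back in the grip, and in the right half B shows through the mouth at crop (600,265)–(595,350). I'll get B's real position, and how far A slipped, from the wrist depth through the open mouth.

```bash
cat >> h.py <<'E'
def wpt(f,u,v):
    a=np.load(f'pics/{f}.npz'); k,T=a['K'],a['T']; q=np.array([u-k[0,2],v-k[1,2]])/k[0,0]; th=np.hypot(*q)
    r=np.r_[np.sin(th)*q/th,np.cos(th)]; return T[:3,3]+T[:3,:3]@(r*a['d'][int(v),int(u)]/r[2])
J=lambda q:[int(round(1000*float((q-M)@a))) for a in (jx,jy)]+[int(round(1000*float((q-M)@jz)))+200]
E
python3 - <<'E'
from h import *
print('cam',J(np.load('pics/w6.npz')['T'][:3,3]))
for v in range(346,382,3): print(v,[tuple(J(wpt('w6',u,v))) for u in (316,322,328,334,340,346,352)])
print('A in w5'); 
for v in range(272,364,8): print(v,J(wpt('w5',333,v)),'|',J(wpt('w6',333,v)))
for v in range(200,272,8): print(v,J(wpt('w6',333,v)))
p=cv2.imread('pics/w6.png')
print('tcp',J(now()[0]))
E
```

```text
cam [46, 0, 492]
346 [(-13, -14, 194), (1, -7, 266), (2, -3, 269), (2, 1, 269), (2, 4, 269), (1, 8, 267), (-27, 19, 126)]
349 [(-13, -14, 181), (-25, -11, 121), (3, -3, 265), (3, 1, 265), (-24, 7, 128), (-25, 13, 123), (-24, 19, 124)]
352 [(-24, -17, 108), (-25, -11, 102), (-20, -5, 129), (-21, 1, 127), (-21, 7, 128), (-20, 13, 130), (-24, 20, 110)]
355 [(-24, -18, 93), (-23, -12, 94), (-17, -5, 128), (-17, 1, 129), (-18, 7, 128), (-18, 13, 128), (-24, 21, 90)]
358 [(-23, -19, 74), (-23, -12, 74), (-14, -5, 129), (-15, 1, 128), (-14, 7, 129), (-14, 13, 130), (-23, 21, 75)]
361 [(-24, -20, 48), (-24, -13, 50), (-12, -5, 128), (-11, 1, 128), (-12, 7, 127), (-12, 13, 127), (-23, 22, 52)]
364 [(-25, -22, 15), (-25, -14, 21), (-10, -5, 116), (-9, 1, 127), (-9, 7, 127), (-9, 13, 125), (-24, 24, 21)]
367 [(-22, -22, 10), (-22, -14, 9), (-11, -5, 93), (-9, 1, 106), (-7, 7, 115), (-8, 13, 114), (-22, 25, 9)]
370 [(-18, -22, 10), (-18, -14, 10), (-11, -6, 66), (-7, 1, 93), (-8, 8, 90), (-8, 14, 87), (-19, 25, 7)]
373 [(-14, -22, 11), (-14, -14, 9), (-11, -6, 37), (-8, 1, 60), (-8, 8, 62), (-14, 17, 9), (-15, 25, 7)]
376 [(-10, -22, 10), (-10, -14, 9), (-10, -6, 9), (-9, 1, 25), (-8, 9, 32), (-11, 17, 8), (-10, 24, 9)]
379 [(-6, -22, 10), (-6, -14, 10), (-7, -6, 9), (-7, 1, 8), (-7, 9, 8), (-7, 17, 9), (-6, 24, 9)]
A in w5
272 [-135, 1, 59] | [-3, 0, 375]
280 [-7, 1, 358] | [0, 0, 373]
288 [-4, 1, 356] | [2, 0, 372]
296 [0, 1, 357] | [4, 0, 368]
304 [3, 1, 357] | [5, 0, 363]
312 [6, 1, 356] | [3, 0, 348]
320 [7, 1, 348] | [3, 0, 334]
328 [7, 1, 334] | [2, 0, 317]
336 [6, 1, 317] | [2, 0, 300]
344 [8, 1, 307] | [2, 0, 276]
352 [7, 1, 277] | [-20, 0, 130]
360 [7, 1, 249] | [-13, 0, 127]
200 [-205, 0, 117]
208 [-198, 0, 110]
216 [-190, 0, 104]
224 [-183, 0, 98]
232 [-175, 0, 91]
240 [-168, 0, 84]
248 [-159, 0, 78]
256 [-9, 0, 374]
264 [-6, 0, 373]
tcp [-1, 0, 338]
```

The depth settles it. B is fully inside (end at z=128, top face x=-8). A slipped 17 mm back in the grip. Plan: lower A until its tip nearly touches B and let it rest in the neck, then regrip it near its outer end, raise its tip over B and feed it deeper.

Request:
{"method": "move_arm", "body": {"targets": [[[-0.02,0,0.016,0,0,0,0],[-0.04,0,0.036,0,0,0,0],[-0.055,0,0.051,0,0,0,0],[-0.068,0,0.064,0,0,0,0],[-0.078,0,0.074,0,0,0,0],[-0.085,0,0.081,0,0,0,0],[-0.089,0,0.085,0,0,0,0],[-0.089,0,0.085,0,0,0,0],[-0.089,0,0.085,0,0,0,0]]]}}

```text
time_s: 16.9
eef_pos: [0.4095, -0.1885, 0.209]
ee_rot: [-180.0, -5.0, 126.0]
force: [0.4, -0.5, 0.2]
gripper_width: 0.0226
grip_force: 40.9
```

```bash
python3 - <<'E'
from h import *
shot('wrist','w7'); print('tcp',J(now()[0]),robot.get_state()['force'])
for v in range(240,340,8): print(v,J(wpt('w7',333,v)))
E
```

```text
tcp [3, 0, 217] [ 0.35551536  1.0744829  -0.31173471]
240 [-120, 0, 46]
248 [-111, 0, 47]
256 [-6, 0, 253]
264 [-3, 0, 253]
272 [0, 0, 252]
280 [3, 0, 252]
288 [6, 0, 251]
296 [7, 0, 247]
304 [9, 0, 243]
312 [7, 0, 226]
320 [7, 0, 214]
328 [6, 0, 196]
336 [6, 0, 178]
```

Request:
{"method": "move_arm", "body": {"targets": [[[0,0,0,0,0,0,0.35],[0,0,0,0,0,0,0.45],[0,0,0,0,0,0,0.55],[0,0,0,0,0,0,0.55],[0,0,0,0,0,0,0.55],[0,0,0,0,0,0,0.55]]]}}

```text
time_s: 17.55
eef_pos: [0.4094, -0.1886, 0.2084]
ee_rot: [-179.9, -5.0, 126.0]
force: [-0.1, 0.6, -0.1]
gripper_width: 0.0467
grip_force: 0.0
```

```bash
python3 - <<'E'
from h import *
shot('wrist','w8'); print('tcp',J(now()[0]),robot.get_state()['force'])
for v in range(240,390,6): print(v,J(wpt('w8',324,v)),J(wpt('w8',333,v)),J(wpt('w8',342,v)))
for u in range(295,375,5): print(u,J(wpt('w8',u,300)))
E
```

```text
tcp [2, 0, 216] [ 0.0420377  -0.31478113  0.00737251]
240 [-14, -3, 249] [-14, 0, 249] [-14, 3, 250]
246 [-11, -3, 250] [-11, 0, 249] [-11, 3, 249]
252 [-9, -3, 250] [-9, 0, 249] [-9, 3, 249]
258 [-7, -3, 248] [-7, 0, 248] [-7, 3, 248]
264 [-5, -3, 247] [-6, 0, 246] [-6, 3, 245]
270 [-4, -3, 243] [-5, 0, 242] [-5, 3, 242]
276 [-4, -3, 239] [-4, 0, 238] [-4, 3, 239]
282 [-3, -4, 234] [-4, 0, 233] [-4, 4, 231]
288 [-4, -4, 226] [-3, 0, 227] [-3, 4, 226]
294 [-3, -4, 220] [-2, 0, 224] [-4, 4, 218]
300 [-3, -4, 213] [-3, 0, 212] [-3, 4, 213]
306 [-2, -4, 206] [-1, 0, 210] [-3, 4, 205]
312 [-2, -4, 198] [-1, 0, 199] [-2, 4, 196]
318 [-1, -5, 188] [-1, 0, 188] [-2, 5, 187]
324 [0, -5, 179] [-1, 0, 178] [-1, 5, 176]
330 [0, -5, 169] [0, 0, 169] [0, 5, 168]
336 [1, -5, 157] [2, 0, 161] [0, 5, 153]
342 [2, -5, 144] [2, 0, 143] [1, 6, 140]
348 [-20, -8, 10] [-9, 0, 69] [-8, 7, 75]
354 [-14, -8, 9] [-7, 0, 51] [-7, 8, 48]
360 [-9, -8, 8] [-8, 0, 10] [-7, 9, 17]
366 [-2, -8, 8] [-2, 0, 10] [-3, 9, 8]
372 [27, -4, 196] [27, 0, 194] [3, 9, 8]
378 [31, -4, 204] [31, 0, 203] [31, 4, 203]
384 [33, -4, 197] [33, 0, 202] [34, 4, 203]
295 [-9, -19, 194]
300 [-10, -17, 190]
305 [-13, -15, 183]
310 [-31, -16, 129]
315 [-3, -8, 211]
320 [-3, -6, 213]
325 [-3, -4, 213]
330 [-3, -1, 213]
335 [-3, 1, 212]
340 [-3, 3, 211]
345 [-3, 5, 211]
350 [-4, 8, 210]
355 [-4, 10, 209]
360 [-5, 12, 206]
365 [-31, 22, 128]
370 [-31, 25, 128]
```

A now rests stably in the neck: outer end at z=249, tip at z=129, top face near x=-3. I'll regrip 42 mm from its centre, matching its 4° tilt.

Request:
{"method": "move_arm", "body": {"targets": [[[0.01,0,0,0,-0.035,0,0.55],[0.021,0,0,0,-0.07,0,0.55],[0.021,0,0,0,-0.07,0,0.55],[0.021,0,0,0,-0.07,0,0.55],[0.021,0,0,0,-0.07,0,0.2],[0.021,0,0,0,-0.07,0,0],[0.021,0,0,0,-0.07,0,0],[0.021,0,0,0,-0.07,0,0],[0.021,0,0,0,-0.07,0,0],[0.021,0,0,0,-0.07,0,0],[0.021,0,0,0,-0.07,0,0]]], "newtons": 80}}

```text
time_s: 18.7
eef_pos: [0.3972, -0.1718, 0.2103]
ee_rot: [-179.9, -1.0, 126.0]
force: [2.2, -2.5, 2.2]
gripper_width: 0.022
grip_force: 76.1
```

```bash
python3 - <<'E'
from h import *
shot('wrist','w9'); T=now(); s=robot.get_state(); print('tcp',J(T[0]),s['ee_rot'],s['force'],s['gripper_width'],s['grip_force'])
for v in range(240,350,9): print(v,J(wpt('w9',333,v)))
P=lambda x,z:M+x/1e3*jx+(z-200)/1e3*jz
for p,t in [(P(-8,245),1),(P(-3,245),4),(P(-4,210),4)]: print(rel(T,p,Rt(-54,t)))
E
```

```text
tcp [-12, 0, 231] [-179.95284442   -0.97301313  125.96959654] [ 2.88048679 -0.96038239  3.1372658 ] 0.02262844830355423 76.08225001953542
240 [-124, 0, 49]
249 [-115, 0, 47]
258 [-110, 0, 37]
267 [-103, 0, 29]
276 [-95, 0, 24]
285 [-18, 0, 248]
294 [-14, 0, 248]
303 [-10, 0, 249]
312 [-7, 0, 248]
321 [-5, 0, 242]
330 [-4, 0, 228]
339 [-2, 0, 210]
348 [-1, 0, 186]
[0.006, 0.0, -0.013, -0.001, -0.034, -0.001]
[0.002, 0.0, -0.017, -0.001, -0.087, -0.0]
[-0.02, 0.0, 0.01, -0.001, -0.087, -0.0]
```

Request:
{"method": "move_arm", "body": {"targets": [[[0.003,0,-0.006,0,-0.017,0,0],[0.006,0,-0.013,0,-0.034,0,0],[0.004,0,-0.015,0,-0.06,0,0],[0.002,0,-0.017,0,-0.087,0,0],[0.002,0,-0.017,0,-0.087,0,0],[-0.005,0,-0.009,0,-0.087,0,0],[-0.01,0,-0.002,0,-0.087,0,0],[-0.015,0,0.004,0,-0.087,0,0],[-0.018,0,0.008,0,-0.087,0,0],[-0.02,0,0.01,0,-0.087,0,0],[-0.02,0,0.01,0,-0.087,0,0],[-0.02,0,0.01,0,-0.087,0,0]]]}}

```text
time_s: 19.95
eef_pos: [0.4088, -0.1877, 0.2001]
ee_rot: [-180.0, 4.0, 126.0]
force: [0.6, -0.2, -0.8]
gripper_width: 0.0226
grip_force: 75.8
```

```bash
python3 - <<'E'
from h import *
shot('wrist','w10'); T=now(); s=robot.get_state(); print('tcp',J(T[0]),s['ee_rot'],s['force'],s['gripper_width'],s['grip_force'])
for v in range(270,380,8): print(v,J(wpt('w10',333,v)))
E
```

```text
tcp [-4, 0, 211] [-179.95714679    4.00727013  125.9759682 ] [-0.04126249  0.37980706 -0.777475  ] 0.022626386560846333 75.7816082239151
270 [-23, 0, 201]
278 [-14, 0, 227]
286 [-10, 0, 228]
294 [-7, 0, 228]
302 [-4, 0, 228]
310 [-1, 0, 228]
318 [2, 0, 226]
326 [4, 0, 220]
334 [7, 0, 203]
342 [9, 0, 189]
350 [12, 0, 155]
358 [17, 0, 126]
366 [24, 0, 11]
374 [32, 0, 10]
```

A's tip is now at z≈109 above B with no contact force. Releasing and backing off.

Request:
{"method": "move_arm", "body": {"targets": [[[0,0,0,0,0,0,0.4],[0,0,0,0,0,0,0.6],[0,0,0,0,0,0,0.6],[0,0,0,0,0,0,0.6],[0,0,0,0,0,0,0.6],[0,0,0,0,0,0,0.6],[0.02,0,-0.02,0,0,0,0.6],[0.045,0,-0.045,0,0,0,0.6],[0.07,0,-0.07,0,0,0,0.6],[0.085,0,-0.085,0,0,0,0.6],[0.085,0,-0.085,0,0,0,0.6],[0.085,0,-0.085,0,0,0,0.6]]]}}

```text
time_s: 21.2
eef_pos: [0.3558, -0.1144, 0.2785]
ee_rot: [-180.0, 4.0, 126.0]
force: [0.1, -0.3, -1.4]
gripper_width: 0.051
grip_force: 0.0
```

```bash
python3 - <<'E'
from h import *
shot('wrist','w11'); shot('side','s11'); T=now(); s=robot.get_state(); print('tcp',J(T[0]),s['ee_rot'],s['force'])
for v in range(290,400,6): print(v,[tuple(J(wpt('w11',u,v))) for u in (324,333,342)])
E
```

```text
tcp [-23, 0, 328] [-179.89490157    3.92132812  125.96190804] [ 0.0143532   0.01883905 -0.16767098]
290 [(-90, -11, 20), (-90, 1, 21), (-90, 12, 21)]
296 [(-83, -11, 16), (-83, 1, 16), (-83, 12, 15)]
302 [(-76, -11, 9), (-76, 1, 9), (-77, 13, 7)]
308 [(-48, -8, 151), (-48, 1, 151), (-48, 9, 152)]
314 [(-42, -7, 161), (-41, 0, 163), (-41, 8, 163)]
320 [(-35, -7, 167), (-36, 0, 167), (-36, 8, 166)]
326 [(-30, -7, 172), (-27, 0, 203), (-27, 7, 202)]
332 [(-22, -6, 203), (-23, 0, 196), (-23, 7, 195)]
338 [(-19, -7, 180), (-22, 1, 128), (-22, 9, 126)]
344 [(-22, -11, 9), (-16, 1, 128), (-16, 9, 129)]
350 [(-14, -11, 10), (-11, 1, 127), (-11, 9, 127)]
356 [(-6, -10, 34), (-6, 1, 7), (-6, 12, 9)]
362 [(2, -11, 9), (2, 1, 8), (2, 12, 8)]
368 [(9, -11, 8), (9, 1, 9), (9, 12, 8)]
374 [(17, -11, 8), (17, 1, 10), (17, 12, 10)]
380 [(25, -11, 8), (25, 1, 9), (25, 12, 10)]
386 [(33, -11, 8), (33, 1, 7), (33, 12, 9)]
392 [(25, -7, 191), (40, 1, 9), (40, 12, 10)]
398 [(-1, 0, 488), (29, 0, 202), (29, 7, 200)]
```

A has slid out of the neck. I'll locate it inside with a wider scan.

```bash
python3 - <<'E'
from h import *
for v in range(330,392,5): print(v,[tuple(J(wpt('w11',u,v))) for u in range(296,374,6)])
o=np.hstack([cv2.resize(cv2.imread('pics/w11.png')[290:410,270:400],(400,480),interpolation=cv2.INTER_CUBIC),cv2.resize(cv2.imread('pics/s11.png')[150:270,330:430],(400,480),interpolation=cv2.INTER_CUBIC)]); cv2.imwrite('pics/c8.png',o)
E
```

```text
330 [(-27, -32, 162), (-27, -26, 165), (-27, -21, 168), (-26, -16, 170), (-24, -10, 202), (-24, -5, 202), (-24, 0, 202), (-24, 4, 203), (-24, 9, 202), (-24, 13, 202), (-24, 18, 202), (-26, 25, 171), (-27, 31, 164)]
335 [(-22, -32, 163), (-22, -26, 167), (-22, -21, 171), (-20, -14, 203), (-20, -9, 202), (-21, -5, 195), (-21, 0, 188), (-21, 5, 182), (-21, 9, 191), (-20, 14, 195), (-20, 18, 201), (-20, 23, 203), (-22, 30, 169)]
340 [(-18, -31, 167), (-18, -26, 170), (-16, -19, 203), (-16, -14, 195), (-24, -14, 64), (-27, -8, 10), (-20, 0, 129), (-20, 5, 128), (-20, 11, 128), (-20, 17, 126), (-17, 19, 191), (-16, 23, 198), (-16, 27, 203)]
345 [(-13, -31, 168), (-13, -26, 172), (-12, -18, 205), (-13, -15, 185), (-20, -16, 9), (-20, -8, 11), (-15, 0, 127), (-15, 5, 127), (-15, 11, 128), (-15, 17, 127), (-20, 30, 8), (-13, 23, 191), (-12, 27, 202)]
350 [(-9, -31, 170), (-8, -23, 204), (-9, -19, 194), (-11, -18, 119), (-12, -13, 84), (-14, -8, 8), (-11, 0, 127), (-10, 5, 128), (-10, 11, 127), (-11, 17, 123), (-14, 30, 7), (-9, 24, 179), (-8, 27, 197)]
355 [(-5, -31, 172), (-4, -23, 204), (-5
[... 744 characters left out ...]
23, 9), (19, -16, 8), (18, -8, 10), (18, 0, 10), (18, 7, 9), (19, 15, 9), (19, 22, 9), (19, 30, 8), (19, 37, 8), (11, 28, 194)]
380 [(17, -31, 170), (15, -23, 203), (15, -19, 197), (25, -23, 11), (25, -16, 11), (25, -8, 9), (25, 0, 9), (25, 7, 9), (25, 15, 9), (25, 22, 9), (25, 30, 8), (16, 24, 182), (15, 27, 197)]
385 [(21, -31, 167), (21, -25, 172), (19, -18, 203), (19, -14, 195), (32, -16, 8), (31, -8, 8), (31, 0, 9), (31, 7, 10), (32, 15, 8), (31, 22, 10), (32, 30, 9), (19, 23, 195), (19, 27, 202)]
390 [(26, -31, 165), (25, -26, 169), (23, -18, 202), (22, -14, 202), (23, -10, 189), (38, -8, 7), (38, 0, 8), (38, 7, 8), (38, 15, 6), (38, 22, 9), (23, 18, 194), (23, 22, 202), (23, 27, 202)]
```

View pics/c8.png

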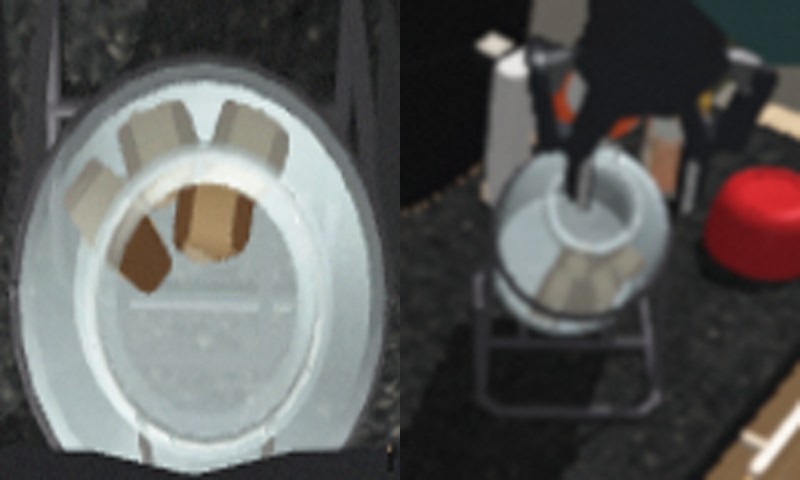

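A has rolled to the side and lies low in the jar (left picture, (100,220)), and B is at (213,220), so both are inside. Next is the lid: with shut fingers I'll go over it, get behind it, and push it along its arc.

```bash
cat >> h.py <<'E'
H=M+.037*jx+.004*jz
def lidtcp(q,r,h,t,side):   # TCP so that the chosen bottom corner lies at r along, h above the lid's plane
    c=H+r*(-np.cos(q)*jx+np.sin(q)*jz)+h*(np.sin(q)*jx+np.cos(q)*jz); Rm=Rt(SX,t)
    return c-side*.011*Rm[:,0],Rm
E
python3 - <<'E'
from h import *
T=now(); Rm=Rt(SX,0); rp=lambda a,b:M+a*sx+b*K
for p in [rp(-.08,.19),rp(.09,.19),rp(.09,.085)]: print(np.round(p,3),rel(T,p,Rm))
for n,uv in dict(fryer1=(330,150),fryer2=(350,165),white=(358,180),yel=(400,172),bottle2=(357,165)).items(): 
    q=px('side0',*uv); print(n,np.round(q,3),'stand',np.round([(q-M)@sx,(q-M)@jy,q[2]-M[2]],3))
E
```

```text
[ 0.368 -0.131  0.384] [-0.027, 0.0, -0.105, -0.002, 0.068, -0.001]
[ 0.468 -0.268  0.384] [-0.197, 0.0, -0.094, -0.002, 0.068, -0.001]
[ 0.468 -0.268  0.28 ] [-0.19, 0.0, 0.011, -0.002, 0.068, -0.001]
fryer1 [ 0.633 -0.293  0.219] stand [0.207 0.119 0.025]
fryer2 [ 0.597 -0.347  0.153] stand [ 0.23   0.058 -0.041]
white [ 0.562 -0.34   0.118] stand [ 0.204  0.034 -0.076]
yel [ 0.493 -0.476  0.099] stand [ 0.273 -0.101 -0.095]
bottle2 [ 0.577 -0.355  0.157] stand [ 0.224  0.038 -0.037]
```

Request:
{"method": "move_arm", "body": {"targets": [[[-0.027,0,-0.105,0,0.068,0,0],[-0.027,0,-0.105,0,0.068,0,0],[-0.027,0,-0.105,0,0.068,0,0],[-0.027,0,-0.105,0,0.068,0,0],[-0.197,0,-0.094,0,0.068,0,0],[-0.197,0,-0.094,0,0.068,0,0],[-0.197,0,-0.094,0,0.068,0,0],[-0.197,0,-0.094,0,0.068,0,0],[-0.197,0,-0.094,0,0.068,0,0],[-0.197,0,-0.094,0,0.068,0,0],[-0.19,0,0.011,0,0.068,0,0],[-0.19,0,0.011,0,0.068,0,0],[-0.19,0,0.011,0,0.068,0,0],[-0.19,0,0.011,0,0.068,0,0],[-0.19,0,0.011,0,0.068,0,0]]], "newtons": 20}}

```text
time_s: 22.8
eef_pos: [0.4677, -0.2683, 0.2841]
ee_rot: [180.0, 0.3, 126.0]
force: [-0.2, 0.4, 0.6]
gripper_width: 0.0001
grip_force: 0.0
```

```bash
python3 - <<'E'
from h import *
T=now(); s=robot.get_state(); print(s['eef_pos'],s['ee_rot'],s['force'],s['gripper_width'])
for q in [2.6,2.4,2.2,2.0,1.8,1.6,1.4,1.2,1.0,.8,.6,.45,.3,.2,.1]:
    t=20*(1-q/2.6); side=1 if q>.7 else -1
    print(q,rel(T,*lidtcp(q,.066 if q>.7 else .05,.0085,t,side)))
E
```

```text
[ 0.46770321 -0.26827618  0.28413793] [179.97936358   0.27666827 125.99141376] [-0.22054869  0.37476203  0.57456369] 5.255608151796371e-05
2.6 [0.024, 0.0, 0.003, 0.0, 0.005, -0.0]
2.4 [0.036, 0.0, -0.002, 0.0, -0.022, -0.0]
2.2 [0.049, 0.0, -0.004, 0.0, -0.049, -0.0]
2.0 [0.063, 0.0, -0.004, 0.0, -0.076, -0.0]
1.8 [0.076, 0.0, -0.001, 0.0, -0.103, -0.0]
1.6 [0.088, -0.0, 0.004, 0.0, -0.129, -0.0]
1.4 [0.099, -0.0, 0.011, 0.0, -0.156, -0.0]
1.2 [0.107, -0.0, 0.021, 0.0, -0.183, -0.0]
1.0 [0.114, -0.0, 0.032, 0.0, -0.21, -0.0]
0.8 [0.119, -0.0, 0.044, 0.0, -0.237, -0.0]
0.6 [0.126, -0.0, 0.062, 0.0, -0.264, -0.0]
0.45 [0.126, -0.0, 0.069, 0.0, -0.284, -0.0]
0.3 [0.125, -0.0, 0.077, 0.0, -0.304, -0.0]
0.2 [0.123, -0.0, 0.082, 0.0, -0.317, -0.0]
0.1 [0.121, -0.0, 0.087, 0.0, -0.331, -0.0]
```

Request:
{"method": "move_arm", "body": {"targets": [[[0.012,0,0,0,0,0,0],[0.024,0,0,0,0,0,0],[0.036,0,-0.004,0,-0.022,0,0],[0.049,0,-0.006,0,-0.049,0,0],[0.063,0,-0.006,0,-0.076,0,0],[0.076,0,-0.003,0,-0.103,0,0],[0.088,0,0.002,0,-0.129,0,0],[0.099,0,0.009,0,-0.156,0,0],[0.107,0,0.019,0,-0.183,0,0],[0.114,0,0.03,0,-0.21,0,0],[0.119,0,0.042,0,-0.237,0,0],[0.126,0,0.06,0,-0.264,0,0],[0.126,0,0.067,0,-0.284,0,0],[0.125,0,0.073,0,-0.304,0,0],[0.125,0,0.073,0,-0.304,0,0],[0.125,0,0.073,0,-0.304,0,0]]]}}

```text
time_s: 24.4
eef_pos: [0.3941, -0.1674, 0.2085]
ee_rot: [-180.0, 17.5, 126.0]
force: [-0.1, -0.7, 0.1]
gripper_width: 0.0004
grip_force: 0.0
```

```bash
python3 - <<'E'
from h import *
T=now(); s=robot.get_state(); print(s['eef_pos'],s['ee_rot'],s['force'])
for q in [.3,.2,.1,.0]: print(q,rel(T,*lidtcp(q,.05,.0085,20*(1-q/2.6),-1)))
shot('side','s12'); shot('wrist','w12')
for u,v in [(378,190),(381,195),(379,200),(377,204),(376,207),(375,210)]: print((u,v),J(px('s12',u,v)))
for v in range(330,440,8): print(v,[tuple(J(wpt('w12',u,v))) for u in (300,315,333,350)])
E
```

```text
[ 0.39406512 -0.16735358  0.20847358] [-179.96243284   17.52119688  125.9823164 ] [-0.06790063 -0.65095667  0.06449563]
0.3 [-0.0, 0.0, 0.002, -0.001, -0.003, -0.0]
0.2 [0.0, 0.0, 0.007, -0.001, -0.016, -0.0]
0.1 [-0.0, 0.0, 0.013, -0.001, -0.03, -0.0]
0.0 [-0.001, 0.0, 0.018, -0.001, -0.043, -0.0]
(378, 190) [4, 16, 320]
(381, 195) [-6, 8, 311]
(379, 200) [-11, 9, 279]
(377, 204) [-13, 9, 244]
(376, 207) [-18, 10, 229]
(375, 210) [-25, 12, 226]
330 [(-15, -10, 279), (-15, -6, 274), (-14, 0, 272), (-15, 5, 275)]
338 [(-13, -10, 281), (-13, -6, 280), (-11, 0, 270), (-13, 5, 280)]
346 [(-11, -10, 285), (-11, -5, 284), (-8, 0, 270), (-11, 5, 284)]
354 [(-10, -9, 288), (-10, -5, 288), (-5, 0, 267), (-33, 0, 394)]
362 [(-8, -9, 292), (-8, -5, 292), (-2, 0, 267), (-8, 5, 292)]
370 [(-9, -8, 303), (-9, -5, 302), (1, 0, 265), (-9, 4, 304)]
378 [(-7, -8, 305), (-7, -4, 305), (5, 0, 264), (-7, 4, 304)]
386 [(-6, -8, 309), (-5, -5, 304), (21, 0, 221), (-5, 4, 303)]
394 [(-5, -8, 312), (-2, -5, 302), (26, 0, 218), (-3, 4, 305)]
402 [(-4, -7, 314), (0, -5, 301), (32, 0, 215), (0, 4, 301)]
410 [(-3, -7, 316), (-33, 0, 394), (1, 0, 307), (1, 4, 307)]
418 [(-2, -7, 318), (1, -4, 311), (1, 0, 312), (1, 4, 311)]
426 [(-1, -7, 321), (2, -4, 314), (2, 0, 314), (2, 4, 314)]
434 [(-1, -7, 325), (3, -4, 316), (3, 0, 315), (3, 4, 315)]
```

The lid is following; its face is now at about q≈0.4. I'll press on in small steps while watching the force.

Request:
{"method": "move_arm", "body": {"targets": [[[0,0,0.004,0,-0.01,0,0],[0,0,0.008,0,-0.02,0,0],[0,0,0.012,0,-0.03,0,0],[0,0,0.015,0,-0.035,0,0],[0,0,0.015,0,-0.035,0,0]]]}}

```text
time_s: 25.0
eef_pos: [0.3964, -0.1709, 0.1928]
ee_rot: [-179.9, 19.5, 126.0]
force: [-0.2, 0.5, -0.5]
gripper_width: -0.0
grip_force: 0.0
```

Request:
{"method": "move_arm", "body": {"targets": [[[0,0,0.002,0,0,0,0],[0,0,0.004,0,0,0,0],[0,0,0.005,0,0,0,0],[0,0,0.005,0,0,0,0]]]}}

```text
time_s: 25.4
eef_pos: [0.3976, -0.1721, 0.1905]
ee_rot: [180.0, 19.5, 126.0]
force: [-12.5, 10.4, 17.1]
gripper_width: -0.0001
grip_force: 11.6
```

```bash
python3 - <<'E'
from h import *
T=now(); s=robot.get_state(); print(J(s['eef_pos']),s['force'])
for q in [.1,.0]: print(q,rel(T,*lidtcp(q,.05,.0085,20,-1)))
shot('wrist','w13')
for v in range(374,412,5): print(v,[tuple(J(wpt('w13',u,v))) for u in (270,290,325,333,340,375,395)])
E
```

```text
[-25, 0, 215] [-12.53272414  10.43696421  17.1441237 ]
0.1 [-0.0, 0.0, -0.006, -0.0, -0.008, -0.001]
0.0 [-0.001, 0.0, -0.001, -0.0, -0.008, -0.001]
374 [(-18, -15, 288), (-18, -11, 287), (-10, -3, 261), (-6, 0, 249), (-9, 2, 258), (-18, 10, 287), (-18, 15, 288)]
379 [(-17, -15, 290), (-18, -10, 291), (-7, -3, 259), (-3, 0, 248), (-7, 2, 259), (-17, 10, 288), (-17, 15, 290)]
384 [(-16, -15, 292), (-16, -10, 291), (-6, -3, 260), (10, 0, 215), (-5, 2, 258), (-16, 10, 290), (-16, 15, 291)]
389 [(-16, -15, 294), (-16, -10, 293), (-3, -3, 258), (12, 0, 215), (-4, 2, 259), (-15, 10, 292), (-15, 14, 293)]
394 [(-15, -15, 294), (-15, -10, 294), (-2, -3, 259), (15, 0, 215), (-2, 2, 258), (-15, 9, 295), (-15, 14, 295)]
399 [(-15, -14, 297), (-15, -10, 296), (0, -3, 258), (17, 0, 215), (-1, 2, 262), (-15, 9, 297), (-14, 14, 296)]
404 [(-14, -14, 298), (-14, -10, 297), (20, -4, 215), (20, 0, 214), (1, 2, 261), (-14, 9, 298), (-14, 14, 298)]
409 [(-13, -14, 299), (-13, -9, 299), (-9, -2, 290), (-9, 0, 289), (-9, 2, 290), (-13, 9, 299), (-13, 13, 300)]
```

The lid face reads flat at z≈215 from x=10 to 20, with a firm 24 N reaction, so the lid is shut. Retreating and checking.

Request:
{"method": "move_arm", "body": {"targets": [[[0,0,-0.008,0,0,0,0],[0,0,-0.03,0,0,0,0],[0,0,-0.07,0,0,0,0],[0,0,-0.12,0,0,0,0],[0.02,0,-0.16,0,0,0,0],[0.02,0,-0.16,0,0,0,0],[0.02,0,-0.16,0,0,0,0]]]}}

```text
time_s: 26.15
eef_pos: [0.3553, -0.1134, 0.3335]
ee_rot: [180.0, 19.6, 126.0]
force: [-0.3, 0.7, -0.5]
gripper_width: -0.0
grip_force: 0.0
```

```bash
python3 - <<'E'
from h import *
s=robot.get_state(); print(J(s['eef_pos']),s['force'],s['time_s'])
a,b=shot('wrist','w14')[:2]; shot('side','s14')
pts=[]
for v in range(300,470,2):
  for u in range(310,356,4):
    j=J(wpt('w14',u,v))
    if -30<j[0]<28 and abs(j[1])<15 and 195<j[2]<260: pts.append(j)
pts=np.array(pts); print(len(pts)); print(pts[::max(1,len(pts)//12)])
if len(pts)>10:
  k=np.polyfit(pts[:,0],pts[:,2],1); print('q~',-np.arctan(k[0]),k)
for u,v in [(376,195),(377,199),(379,203),(378,207),(377,210)]: print(J(px('s14',u,v)))
E
```

```text
[12, 0, 371] [-0.31574501  0.71407162 -0.48660963] 26.15
0
[]
[16, 8, 215]
[6, 5, 214]
[-5, 1, 216]
[-15, 3, 215]
[-23, 6, 214]
```

The side depth puts the lid face flat (z=214–216 mm from x=-23 to +16), so it is shut, and the robot is clear. Handing in.

```bash
python3 -c "
from h import *
print(order.close_job())"
```

```text
the job is handed in; nothing more can be done
None
```

Both biscotti are inside the jar and the lid is shut flat by the side camera's depth reading; I handed the job in after about 26 s of robot time, and the hand-in returned no verdict.

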